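Set and lock the studio width gauge on a bottle model

TASK

The bench width gauge is still locked at the size of the last model: turn its wing knob to free the sliding jaw, slide the jaw open, and stand the narrow-necked white bottle model on the table between the two jaws. Then slide the jaw closed until both jaws touch the bottle, and turn the knob back until it is fully tight so that the gauge keeps the setting. Keep the bottle upright and leave all the other models where they are.

Things in the scene. Friction and masses are not known exactly. Their poses are not given: they have to be found in the camera images.
- gauge: metal width gauge fixed to the table. Origin on the table under the rail's centre line; the rail runs along its y (-180 to +120 mm), 60 mm wide, 30 mm high; two jaw plates stick out towards its -x. The fixed jaw is 14 mm thick (y -174 to -160 mm) from x +35 to -130 mm, z 3 to 55 mm. Between the jaws in front of the rail (x -130 to -30 mm) is bare table
- fixed_face (a point): point on the inner face of the fixed jaw, which looks to gauge +y, 85 mm in front of the rail's centre line, 29 mm above the table; axes parallel to the gauge's
- slide_face (a point): matching point on the inner face of the sliding jaw, which looks to gauge -y; the plate is 12 mm thick (towards gauge +y), as long and high as the fixed jaw; axes parallel to the gauge's
- slide_jaw (a joint): the sliding jaw's place = the clear gap between the two jaw faces, 0 to 0.15 m; grows as the jaw goes to gauge +y. It slides with about 2 N when free and is braked hard when the knob is tight. Its carriage sits on the rail, 100 mm long behind the face, top 53 mm above the table
- thumb_post (a point): upright steel post 16 mm in diameter on the sliding jaw for pushing it either way, 75 mm in front of the rail's centre line and 13 mm to gauge +y of the jaw face; post from 56 to 107 mm above the table, this point at 85 mm, on its axis
- clamp_grip (a point): middle of the clamp's black wing knob on top of the sliding carriage (on the rail's centre line, 65 mm to gauge +y of the jaw face), on its vertical axis, 79 mm above the table. The wing is 66 mm long along this point's x, 14 mm thick along its y, and 24 mm high (67 to 91 mm above the table); the carriage top is 53 mm above the table
- clamp (a joint): angle of the wing knob: 0 = fully tight (wing square to the rail), growing counter-clockwise seen from above to 1.35 rad = fully loose (wing nearly along the rail). It brakes below about 0.3 rad and is free above 0.5; it is stiff to turn (0.12 N m plus the clamping) and stays where left
- bottle: white round bottle model, 122 mm high, body 64 mm in diameter up to 66 mm, shoulder to 92 mm, then a narrow neck 26 mm in diameter from 92 to 122 mm; origin at the centre of its base, z up; about 0.22 kg; the only one with a narrow neck and the tallest of the loose white models
- tumbler: bystander: white straight tumbler model, 62 mm in diameter, 70 mm high; origin at the centre of its base
- pot: bystander: black lidded pot model, 76 mm in diameter, 74 mm high with its lid knob; origin at the centre of its base
- cone: bystander: off-white cone model, 72 mm in diameter, 76 mm high; origin at the centre of its base
- bowl: bystander: small red bowl, 84 mm in diameter, 38 mm high, in front of the jaws; origin at the centre of its base
- wedge: bystander: wooden A-frame model, base 70 by 90 mm, 90 mm high, behind the rail; origin at the centre of its base
- ringmodel: bystander: black ring model lying flat, 72 mm in diameter, 22 mm high, outside the fixed jaw; origin at the centre of its base
There are look-alikes about, which are no part of the job. Leave any blue, red or yellow look-alike of the bottle alone.

How it is judged:
By the outcome, as a careful person would: the job done as asked, in the order asked, and still so for the second after the job is handed in, with the robot touching nothing.
It also fails if it takes over 72 s, if anything falls off the work surface, if the arm or the gripper's body presses on something with over 40 N, if the wrist force passes 120 N, or if a joint passes its speed limit or range.

ROBOT

A 6-joint arm with a two-finger parallel gripper is mounted at the origin on the work surface. World frame = base frame: x ahead of the robot, y to its left, z up, the work surface at z = 0. Lengths are in m, angles in rad, forces in N, time in s.
With the tool pointing down it reaches from about 0.25 to 0.775 m from the base axis. Payload 4 kg.
Tool frame: the origin (TCP) lies between the finger pads; the fingertips stand 11 mm ahead of it and the grasp point (between the pads) lies 8 mm behind it (robot.tip_extent is the z of the fingertips in the tool frame, in m); z points along the fingers, y is the line along which they close (so a half turn about z gives the same grasp; the last joint's range is limited). The gripper opens to 94 mm and grips with 3 to 60 N. Pads are 16 mm wide; open, the fingers measure 119 mm over their backs; the gripper's body (75 mm by 177 mm) begins 78 mm behind the grasp point.
Start: joints at [1.228, 0.087, 1.371, -0, 1.684, -0.103], TCP at [0.131, 0.534, 0.217] pointing down, gripper open.
Joint ranges: [-3.1, 3.1], [-0.76, 2.03], [0.27, 2.55], [-1.08, 4.22], [0.17, 2.65], [-2.57, 2.57]. Speed limits (rad/s): [2.79, 2.79, 3.14, 3.14, 3.14, 3.14].

INTERFACE

Orientations are given as [roll, pitch, yaw] about the fixed x, y, z axes, in that order (R = Rz(yaw) Ry(pitch) Rx(roll)).
In Python, from bench import robot, imaging gives the robot as it stands.
- The arm moves only by the shell command python3 -m pendant 'ROWS'. ROWS is JSON, a list of rows, each a list of 7 numbers: the shift along the world's x, y, z in cm, then the turn, a rotation vector about the world's x, y, z in degrees, then the opening, from 0 (shut) to 1 (fully open). In form: [[dx, dy, dz, ax, ay, az, jaw], ...]. A call has 1 to 8 rows; each row shifts and turns the commanded pose from where the row before left it; what a row does not reach is not made up. A row lasts 1/10 s, in which the tool goes at most 50 mm and 8.59 degrees, less where a joint would pass 70% of its speed; a pose out of reach is approached as far as the arm can. A call is refused whole if a number of a shift passes 5 or a number of a turn 8.59, either way. A call with a gripper value outside its range is refused whole. The fingers move at their own pace and stop on an object; the grip force is fixed at half the most. Time passes only in rows, so rows that do not move let the fingers close. It gives the time, the measured TCP pose, the force, the opening and the grip force at its end, in the units of the state.
- robot.get_obs(): the state, without advancing time (a new reading comes with each control period).
- imaging.snapshot(name): name is "side" or "top"; returns the picture (480x640x3 uint8, red, green, blue); there is no depth.
- imaging.camera_params(name): a dict with "camera_matrix" (3x3 intrinsics, pixels), "R" (3x3) and "t" (3): a world point X has camera coordinates R X + t. Camera axes: x right, y down, z forward; pixel columns grow to the right and rows downward; lengths in m; the calibration is good to about 2 mm. A picture is of the moment at which its call begins. camera_params takes no time and is no camera call.
- robot.close_job(): hands the job in; it is judged then, once.
The state is a dict: "time": time; "joint_positions": joint angles; "qvel": joint speeds; "joint_torque": joint torques, N m; "tool_pos": TCP position; "ee_rot": TCP orientation; "wrist_force": force on the tool from outside, world axes, zero at the start; "wrist_torque": the same for the moment, N m; "width": finger opening in m; "finger_force": force on a finger pad.
Only numpy, scipy, OpenCV 4.12 (cv2) and the standard library are available. Lean on these libraries where they do the work, as an engineer would, in place of code of your own. Each camera call takes 0.05 s, during which the arm holds its last target. There are 200 camera calls.

## Working session

There is one attempt and no reset: what is moved stays moved. The work goes in short steps, Python scripts to look and compute and a shell command to move; the robot and the scene stay as the last step left them, time stands still between calls to the robot, and variables do not carry over. Pictures are saved under pics/ and viewed, at most 10 in all, crops included, and the job is handed in when it is done.

```bash
ls; mkdir -p pics; python3 - <<'E'
from bench import robot, imaging
import cv2
for n in ("top","side"):
    cv2.imwrite(f"pics/{n}0.png", imaging.snapshot(n)[:,:,::-1])
    print(imaging.camera_params(n))
print(robot.get_obs(), robot.tip_extent)
E
```

```text
pics
{'camera_matrix': array([[450.67308334,   0.        , 326.13566278],
       [  0.        , 450.67308334, 236.8061363 ],
       [  0.        ,   0.        ,   1.        ]]), 'R': array([[ 0.02107746, -0.99969309,  0.01301789],
       [-0.99564831, -0.02217085, -0.09051466],
       [ 0.0907755 , -0.01105342, -0.99581004]]), 't': array([-0.12086325,  0.57743177,  1.37773693])}
{'camera_matrix': array([[492.38047639,   0.        , 321.68572692],
       [  0.        , 492.38047639, 238.02698344],
       [  0.        ,   0.        ,   1.        ]]), 'R': array([[ 0.94016298, -0.34028733,  0.01726555],
       [-0.24183718, -0.70213991, -0.66971212],
       [ 0.24001738,  0.62546309, -0.74242008]]), 't': array([-0.602968  ,  0.13125895,  1.17819034])}
{'time': 0.1, 'joint_positions': array([ 1.22791559e+00,  8.79011028e-02,  1.37208557e+00, -2.06762993e-05,
        1.68360132e+00, -1.03089798e-01]), 'qvel': array([ 0.00176543,  0.00032481, -0.00380226,  0.00144763,  0.00142664,
        0.00032751]), 'joint_torque': array([ 1.87400496e-03, -3.41249013e+01, -3.03304732e+01,  7.20210909e-02,
        3.03049141e-02, -7.82100051e-05]), 'tool_pos': array([0.1304722 , 0.53381804, 0.21541917]), 'ee_rot': array([-3.13960579e+00, -1.84894653e-04,  2.90179923e+00]), 'wrist_force': array([-0.09322598, -0.68148305, -0.30865324]), 'wrist_torque': array([-0.02980805,  0.0105584 , -0.04007967]), 'finger_force': 0.0, 'width': 0.09423824427354416} 0.011
```

View pics/top0.png

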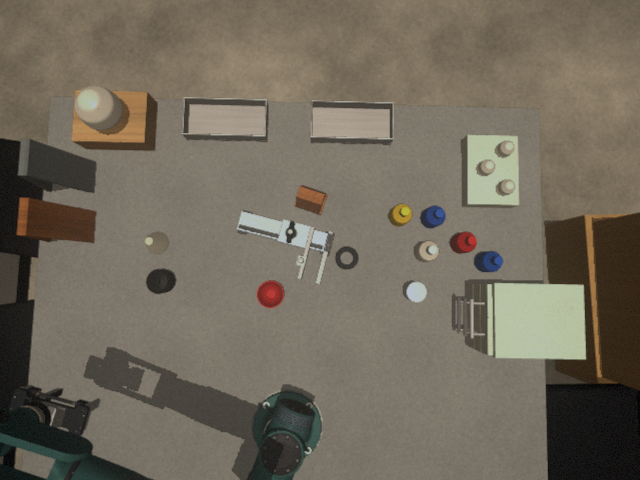

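View pics/side0.png

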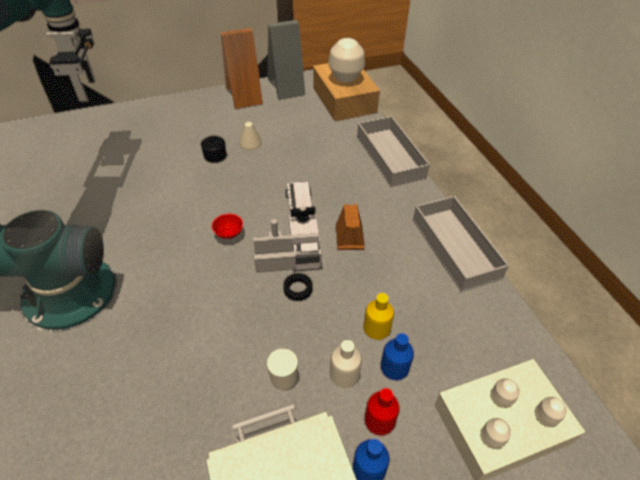

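```bash
python3 - <<'E'
import cv2, numpy as np
t=cv2.imread("pics/top0.png"); s=cv2.imread("pics/side0.png")
a=cv2.resize(t[190:310,225:365],None,fx=4,fy=4,interpolation=cv2.INTER_CUBIC)
cv2.imwrite("pics/gauge.png",a)
b=cv2.resize(t[190:310,380:510],(390,360),interpolation=cv2.INTER_CUBIC)
c=cv2.resize(s[320:440,260:390],(390,360),interpolation=cv2.INTER_CUBIC)
cv2.imwrite("pics/bottle.png",np.hstack([b,c]))
E
```

```text
(no output)
```

View pics/gauge.png

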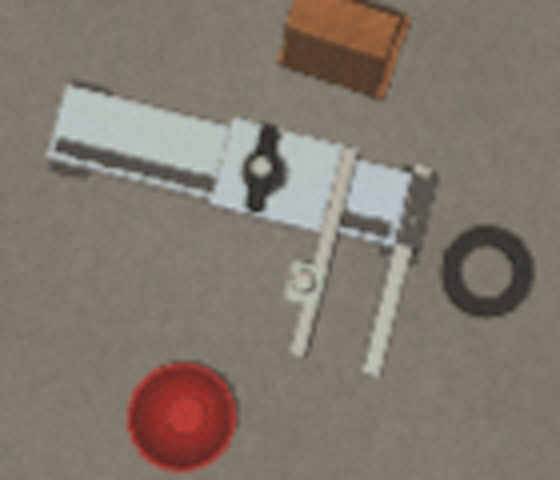

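View pics/bottle.png

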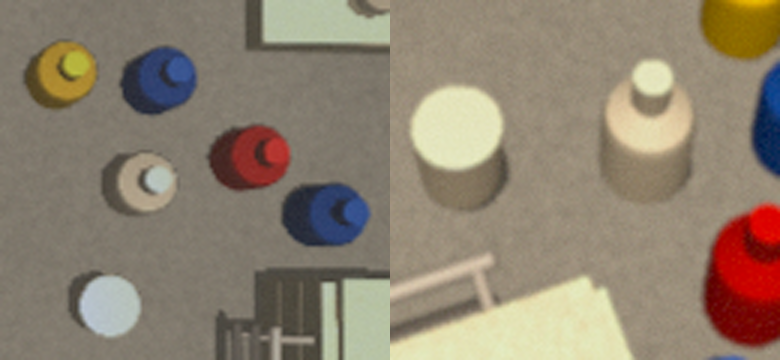

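The top view shows the gauge at about (285,235). The knob is at (290,232), with its wing square to the rail, and the post is at (300,258). The ring at (347,258) sits outside the fixed jaw.
Candidates for the bottle:
- white bottle, top (428,251), side (345,363)
- blue at (433,216) and (489,261), red at (465,242), yellow at (401,214)
- white tumbler at (416,292), with no neck
- small white pieces on the green board, near (487,167)

Only the white one at (428,251) has a narrow neck and stands loose, and the crop confirms it.

```bash
cat > h.py <<'E'
import numpy as np, cv2
from scipy.optimize import least_squares
from bench import robot, imaging
P={n:imaging.camera_params(n) for n in("top","side")}
def proj(n,X):
    c=P[n]; p=c["camera_matrix"]@(c["R"]@np.asarray(X,float)+c["t"]); return p[:2]/p[2]
def ray(n,uv,z):
    c=P[n]; d=c["R"].T@np.linalg.inv(c["camera_matrix"])@[uv[0],uv[1],1]; o=-c["R"].T@c["t"]
    return o+d*(z-o[2])/d[2]
def obs():
    o=robot.get_obs(); print(round(o["time"],2),"tcp",o["tool_pos"].round(4),"rpy",np.degrees(o["ee_rot"]).round(1),"q",o["joint_positions"].round(2),"F",o["wrist_force"].round(1),"w",round(o["width"],4))
    return o
E
python3 - <<'E'
from h import *
print("bottle",ray("top",(432.3,249.7),.122),ray("side",(347,345.7),.122))
# (crop uv, gx, gy, slides?, z)
L=[((372,374),-.13,-.167,0,.055),((297,354),-.13,.006-.16,1,.055),((70,85),.03,.12,0,.03),((50,155),-.03,.12,0,.03),
 ((303,276),-.075,.013-.16,1,.107),((262,168),0,.065-.16,1,.091),((350,150),.035,.006-.16,1,.055)]
def f(p):
    r=[]
    for uv,gx,gy,s,z in L:
        gy=gy+s*p[3]; c,sn=np.cos(p[2]),np.sin(p[2])
        r.append(proj("top",(p[0]+c*gx-sn*gy,p[1]+sn*gx+c*gy,z))-(np.array(uv)/4+[224.6,189.6]))
    return np.ravel(r)
s=least_squares(f,[.55,.1,-.24,.05],loss="soft_l1"); p=s.x
print(p,np.degrees(p[2]),f(p).reshape(-1,2).round(2))
c,sn=np.cos(p[2]),np.sin(p[2])
for n,gx,gy,z in[("knob",0,p[3]-.095,.079),("post",-.075,p[3]-.147,.085),("fixedface",-.085,-.16,.029),("slideface",-.085,p[3]-.16,.029)]:
    X=(p[0]+c*gx-sn*gy,p[1]+sn*gx+c*gy,z); print(n,np.round(X,4),"side px",proj("side",X).round(1))
print("side post top",proj("side",(p[0]+c*-.075-sn*(p[3]-.147),p[1]+sn*-.075+c*(p[3]-.147),.107)))
E
```

```text
bottle [ 0.54050009 -0.4165856   0.122     ] [ 0.54151421 -0.41442146  0.122     ]
[ 0.60008455  0.04613363 -0.23289731  0.04755285] -13.344033190296607 [[ 0.39  0.38]
 [-0.22  0.33]
 [-0.13 -0.61]
 [-0.31  0.4 ]
 [-0.06  0.96]
 [-0.01 -0.63]
 [ 0.37 -1.08]]
knob [ 0.5891 -0.      0.079 ] side px [303.1 213. ]
post [ 0.5042 -0.0333  0.085 ] side px [274.6 228.2]
fixedface [ 0.4805 -0.0899  0.029 ] side px [273.  261.8]
slideface [ 0.4914 -0.0437  0.029 ] side px [272.1 247.4]
side post top [274.13116444 222.03902842]
```

```bash
R='[1.91,-2.22,0,0,0,-7.35,1]'; python3 -m pendant '[[1.91,-2.22,0,0,0,-7.35,0.5],[1.91,-2.22,0,0,0,-7.35,0.5],[1.91,-2.22,0,0,0,-7.35,0.5],[1.91,-2.22,0,0,0,-7.35,0.5],[1.91,-2.22,0,0,0,-7.35,0.5],[1.91,-2.22,0,0,0,-7.35,0.5],[1.91,-2.22,0,0,0,-7.35,0.5],[1.91,-2.22,0,0,0,-7.35,0.5]]'; python3 -c "from h import *;obs()"
```

```text
time: 0.9
tool_pos: [0.2838, 0.3555, 0.216]
ee_rot: [-3.141, 0.0, 1.87]
wrist_force: [0.6, -0.2, 0.4]
width: 0.047
finger_force: 0.0
0.9 tcp [0.2838 0.3555 0.216 ] rpy [-180.     0.   107.2] q [ 0.77 -0.13  1.58 -0.    1.69  0.47] F [ 0.6 -0.2  0.4] w 0.047
```

```bash
python3 -m pendant '[[1.91,-2.22,0,0,0,-7.35,0.5],[1.91,-2.22,0,0,0,-7.35,0.5],[1.91,-2.22,0,0,0,-7.35,0.5],[1.91,-2.22,0,0,0,-7.35,0.5],[1.91,-2.22,0,0,0,-7.35,0.5],[1.91,-2.22,0,0,0,-7.35,0.5],[1.91,-2.22,0,0,0,-7.35,0.5],[1.91,-2.22,0,0,0,-7.35,0.5]]'; python3 -m pendant '[[1.91,-2.22,0,0,0,-7.35,0.5],[1.91,-2.22,0,0,0,-7.35,0.5],[1.91,-2.22,0,0,0,-7.35,0.5],[1.91,-2.22,0,0,0,-7.35,0.5],[1.91,-2.22,0,0,0,-7.35,0.5],[1.91,-2.22,0,0,0,-7.35,0.5],[1.91,-2.22,0,0,0,-7.35,0.5],[1.91,-2.22,0,0,0,-7.35,0.5]]'; python3 -m pendant '[[0,0,0,0,0,0,0.5]]'; python3 -c "from h import *;obs()"
```

```text
time: 1.7
tool_pos: [0.4366, 0.178, 0.216]
ee_rot: [-3.141, 0.001, 0.844]
wrist_force: [0.6, -0.1, -0.1]
width: 0.0471
finger_force: 0.0
time: 2.5
tool_pos: [0.5894, 0.0005, 0.2158]
ee_rot: [3.141, 0.001, -0.182]
wrist_force: [-0.2, 0.6, -1.2]
width: 0.0469
finger_force: 0.0
time: 2.6
tool_pos: [0.5901, -0.0012, 0.2147]
ee_rot: [3.14, 0.002, -0.182]
wrist_force: [-0.4, -0.4, -0.2]
width: 0.0471
finger_force: 0.0
2.6 tcp [ 0.5901 -0.0012  0.2147] rpy [ 1.799e+02  1.000e-01 -1.040e+01] q [-0.1   0.18  1.27 -0.    1.69  1.65] F [-0.4 -0.4 -0.2] w 0.0471
```

```bash
python3 -m pendant '[[0,0.1,-2.5,0,0,0,0.5],[0,0,-2.5,0,0,0,0.5],[0,0,-2.5,0,0,0,0.5],[0,0,-2.5,0,0,0,0.5],[0,0,-2,0,0,0,0.5],[0,0,-1.5,0,0,0,0.5],[0,0,-0.8,0,0,0,0.5],[0,0,0,0,0,0,0.5]]'; python3 -m pendant '[[0,0,0,0,0,0,0],[0,0,0,0,0,0,0],[0,0,0,0,0,0,0],[0,0,0,0,0,0,0],[0,0,0,0,0,0,0]]';python3 - <<'E'
from h import *
obs();t=imaging.snapshot("top")[190:310,225:365,::-1];s=imaging.snapshot("side")[160:300,210:360,::-1]
cv2.imwrite("pics/g1.png",np.hstack([cv2.resize(t,(420,400)),cv2.resize(s,(380,400))]))
E
```

```text
time: 3.4
tool_pos: [0.5881, 0.0029, 0.0723]
ee_rot: [3.141, 0.002, -0.176]
wrist_force: [-0.2, 0.1, 0.2]
width: 0.0466
finger_force: 0.0
time: 3.9
tool_pos: [0.5898, 0.0015, 0.0749]
ee_rot: [3.14, -0.002, -0.177]
wrist_force: [-0.7, -4.0, 3.2]
width: 0.0265
finger_force: 30.0
3.9 tcp [0.5898 0.0015 0.0749] rpy [ 1.799e+02 -1.000e-01 -1.020e+01] q [-0.09  0.24  1.48 -0.    1.42  1.66] F [-0.7 -4.   3.2] w 0.0265
```

View pics/g1.png

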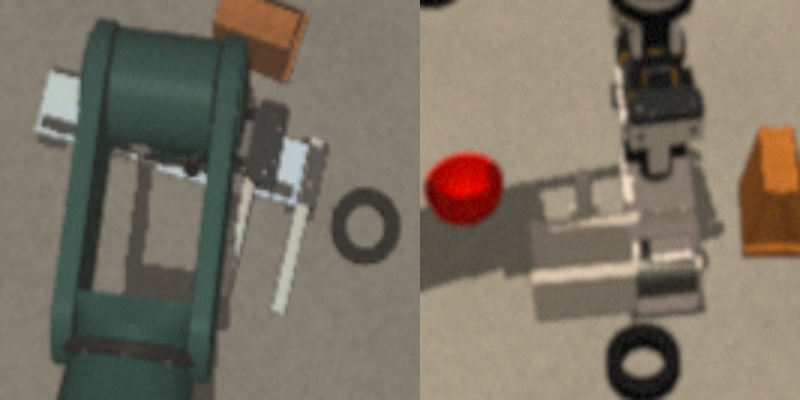

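The pads hold the knob's 26 mm hub. I'll turn it counter-clockwise and watch the wrist moment.

```bash
python3 -m pendant '[[0,0,0,0,0,6,0],[0,0,0,0,0,6,0],[0,0,0,0,0,6,0],[0,0,0,0,0,6,0]]';python3 -c "from h import *;print(obs()['wrist_torque'])"; python3 -m pendant '[[0,0,0,0,0,6,0],[0,0,0,0,0,6,0],[0,0,0,0,0,6,0],[0,0,0,0,0,6,0],[0,0,0,0,0,6,0],[0,0,0,0,0,6,0],[0,0,0,0,0,6,0],[0,0,0,0,0,6,0]]';python3 -c "from h import *;print(obs()['wrist_torque'])"
```

```text
time: 4.4
tool_pos: [0.5899, 0.0022, 0.0748]
ee_rot: [3.141, -0.002, 0.246]
wrist_force: [0.4, -1.5, 4.8]
width: 0.0259
finger_force: 30.0
4.4 tcp [0.5899 0.0022 0.0748] rpy [ 1.80e+02 -1.00e-01  1.41e+01] q [-0.09  0.24  1.48 -0.    1.42  1.23] F [ 0.4 -1.5  4.8] w 0.0259
[-0.44089901  0.27270225 -0.12737356]
time: 5.2
tool_pos: [0.5896, 0.0028, 0.0748]
ee_rot: [3.14, -0.001, 1.084]
wrist_force: [-1.8, -1.0, 5.5]
width: 0.0261
finger_force: 30.0
5.2 tcp [0.5896 0.0028 0.0748] rpy [ 1.799e+02 -1.000e-01  6.210e+01] q [-0.09  0.24  1.48  0.    1.42  0.4 ] F [-1.8 -1.   5.5] w 0.0261
[-0.29332836  0.34491117 -0.10518637]
```

```bash
python3 -m pendant '[[0,0,0,0,0,0,0.5],[0,0,0,0,0,0,0.5],[0,0,0,0,0,0,0.5],[0,0,2,0,0,0,0.5],[0,0,3,0,0,0,0.5],[0,0,3,0,0,5,0.5],[-1,0,2,0,0,5,0.5],[-4,-1.6,0,0,0,4.5,0.5]]'; python3 -m pendant '[[-3.5,-2,0,0,0,0,0.4],[0,0,0,0,0,0,0.4]]'; python3 - <<'E'
from h import *
obs();t=imaging.snapshot("top")[190:310,225:365,::-1];s=imaging.snapshot("side")[160:300,210:360,::-1]
cv2.imwrite("pics/g2.png",np.hstack([cv2.resize(t,(420,400)),cv2.resize(s,(380,400))]))
E
```

```text
time: 6.0
tool_pos: [0.5423, -0.0126, 0.1766]
ee_rot: [3.134, -0.002, 1.338]
wrist_force: [0.5, -0.7, 0.9]
width: 0.047
finger_force: 0.0
time: 6.2
tool_pos: [0.5004, -0.0344, 0.1727]
ee_rot: [-3.139, 0.001, 1.33]
wrist_force: [-0.3, 0.3, 0.3]
width: 0.0379
finger_force: 0.0
6.2 tcp [ 0.5004 -0.0344  0.1727] rpy [-179.8    0.    76.2] q [-0.18 -0.01  1.55 -0.    1.6   0.06] F [-0.3  0.3  0.3] w 0.0379
```

View pics/g2.png

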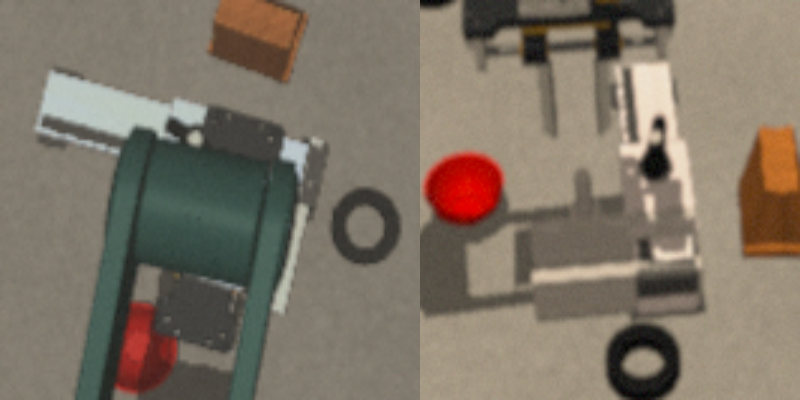

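The wing now lies nearly along the rail, from side crop (658,120) to (650,165), so the jaw is free. Next I'll grip the post and open the jaw.

```bash
python3 -m pendant '[[0.4,0.1,-2.5,0,0,0,0.4],[0,0,-2.5,0,0,0,0.4],[0,0,-2.5,0,0,0,0.4],[0,0,-1.5,0,0,0,0.4],[0,0,-0.6,0,0,0,0.4],[0,0,0,0,0,0,0],[0,0,0,0,0,0,0],[0,0,0,0,0,0,0]]'; python3 -m pendant '[[0,0,0,0,0,0,0],[0.08,0.35,0,0,0,0,0],[0.17,0.7,0,0,0,0,0],[0.17,0.7,0,0,0,0,0],[0.17,0.7,0,0,0,0,0]]'; python3 -c "from h import *;obs()"
```

```text
time: 7.1
tool_pos: [0.505, -0.0314, 0.078]
ee_rot: [-3.133, -0.0, 1.333]
wrist_force: [-15.8, 3.1, 8.6]
width: 0.0172
finger_force: 7.8
time: 7.6
tool_pos: [0.51, -0.0076, 0.078]
ee_rot: [-3.133, 0.002, 1.333]
wrist_force: [-12.8, 0.4, 5.2]
width: 0.0155
finger_force: 30.0
7.6 tcp [ 0.51   -0.0076  0.078 ] rpy [-1.795e+02  1.000e-01  7.640e+01] q [-0.13  0.08  1.66 -0.    1.41  0.11] F [-12.8   0.4   5.2] w 0.0155
```

```bash
python3 -m pendant '[[0.07,0.7,0,0,0,0,0],[0.1,0.7,0,0,0,0,0],[0.17,0.7,0,0,0,0,0],[0.17,0.7,0,0,0,0,0],[0.04,0.2,0,0,0,0,0],[0,0,0,0,0,0,0]]'; python3 -c "from h import *;obs()"
```

```text
time: 8.2
tool_pos: [0.5171, 0.0228, 0.0781]
ee_rot: [-3.136, 0.0, 1.333]
wrist_force: [-7.6, 1.2, 2.5]
width: 0.0155
finger_force: 30.0
8.2 tcp [0.5171 0.0228 0.0781] rpy [-179.7    0.    76.4] q [-0.07  0.09  1.65  0.    1.41  0.17] F [-7.6  1.2  2.5] w 0.0155
```

```bash
python3 -m pendant '[[0,0,0,0,0,0,0.5],[0,0,0,0,0,0,0.5],[0,0,2,0,0,0,0.5],[0,0,3,0,0,0,0.5],[0,0,3.5,0,0,0,0.5],[0,-1,2,0,0,0,0.5],[0.2,-3,0,0,0,0,0.5],[0.2,-4,0,0,0,0,0.5]]'; python3 -m pendant '[[0.2,-4,0,0,0,0,0.5],[0.2,-4,0,0,0,0,0.5],[0.2,-4,0,0,0,0,0.5],[0.2,-4,0,0,0,0,0.5],[0.2,-4,0,0,0,0,0.5],[0.2,-4,0,0,0,0,0.5],[0.2,-4,0,0,0,0,0.5],[0.2,-4,0,0,0,0,0.5]]';  python3 -m pendant '[[0.2,-2.5,0,0,0,0,0.5],[0.4,-1.3,0,0,0,0,0.5],[0,0,0,0,0,0,0.5],[0,0,0,0,0,0,0.5]]'; python3 - <<'E'
from h import *
obs();t=imaging.snapshot("top")[:,:,::-1]
u=proj("top",(.541,-.415,.122));print(u)
cv2.imwrite("pics/g3.png",np.hstack([cv2.resize(t[190:310,225:365],(420,400)),cv2.resize(imaging.snapshot("side")[250:420,260:420,::-1],(380,400))]))
E
```

```text
time: 9.0
tool_pos: [0.5251, -0.0581, 0.1852]
ee_rot: [3.135, -0.001, 1.336]
wrist_force: [0.8, 0.3, -0.5]
width: 0.0471
finger_force: 0.0
time: 9.8
tool_pos: [0.5399, -0.3804, 0.1835]
ee_rot: [3.139, 0.001, 1.332]
wrist_force: [0.3, 0.0, -0.2]
width: 0.047
finger_force: 0.0
time: 10.2
tool_pos: [0.5457, -0.4161, 0.1828]
ee_rot: [3.141, 0.0, 1.332]
wrist_force: [-1.0, 0.4, -0.1]
width: 0.0468
finger_force: 0.0
10.2 tcp [ 0.5457 -0.4161  0.1828] rpy [180.    0.   76.3] q [-0.73  0.4   1.06  0.    1.68 -0.5 ] F [-1.   0.4 -0.1] w 0.0468
[431.75602577 249.51639262]
```

View pics/g3.png

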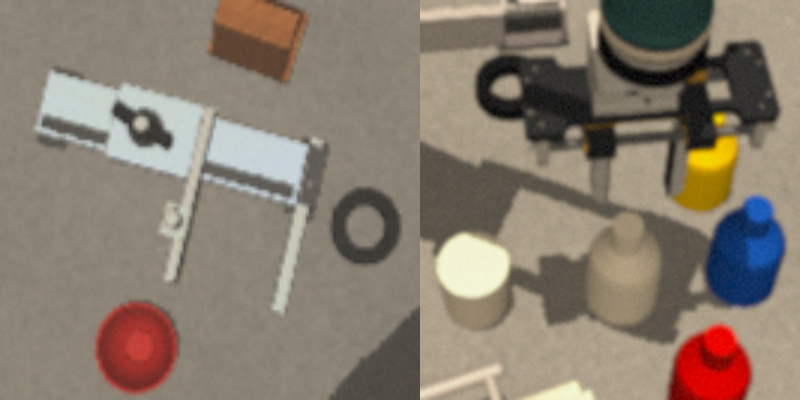

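The jaw is open: the jaw tips in the top crop are at (170,280) and (280,312), a gap of about 102 mm. The wing is about 70° round. Now the bottle.

```bash
python3 -m pendant '[[-0.5,0.05,-2.5,0,0,0,0.5],[0,0,-2.5,0,0,0,0.5],[0,0,-2,0,0,0,0.5],[0,0,-0.8,0,0,0,0.5],[0,0,0,0,0,0,0.5],[0,0,0,0,0,0,0],[0,0,0,0,0,0,0],[0,0,0,0,0,0,0]]'; python3 -m pendant '[[0,0,0,0,0,0,0],[0,0,0,0,0,0,0]]'; python3 -c "from h import *;obs()"
```

```text
time: 11.1
tool_pos: [0.5412, -0.416, 0.1063]
ee_rot: [3.139, 0.001, 1.333]
wrist_force: [0.7, -0.3, 0.1]
width: 0.0269
finger_force: 0.3
time: 11.3
tool_pos: [0.5412, -0.4161, 0.1061]
ee_rot: [3.139, 0.001, 1.333]
wrist_force: [1.1, -0.4, 3.7]
width: 0.0251
finger_force: 30.0
11.3 tcp [ 0.5412 -0.4161  0.1061] rpy [1.798e+02 1.000e-01 7.640e+01] q [-0.74  0.42  1.18  0.    1.54 -0.5 ] F [ 1.1 -0.4  3.7] w 0.0251
```

```bash
python3 -m pendant '[[0,0,1,0,0,0,0],[0,0,2,0,0,0,0],[0,0,3,0,0,0,0],[0,0,3,0,0,0,0],[0,1,0,0,0,0,0],[-0.4,2.5,0,0,0,0,0],[-0.4,3,0,0,0,0,0],[-0.4,3,0,0,0,0,0]]'; python3 -m pendant '[[-0.4,3,0,0,0,0,0],[-0.4,3,0,0,0,0,0],[-0.4,3,0,0,0,0,0],[-0.4,3,0,0,0,0,0],[-0.4,3,0,0,0,0,0],[-0.4,3,0,0,0,0,0],[-0.4,3,0,0,0,0,0],[-0.4,2.5,0,0,0,0,0]]';  python3 -m pendant '[[-0.4,1.6,0,0,0,0,0],[-0.4,0.5,0,0,0,0,0],[0,0,0,0,0,0,0],[0,0,0,0,0,0,0]]'; python3 -c "from h import *;obs()"
```

```text
time: 12.1
tool_pos: [0.5272, -0.3184, 0.1917]
ee_rot: [-3.137, -0.002, 1.332]
wrist_force: [0.6, 0.0, -1.7]
width: 0.0248
finger_force: 30.0
time: 12.9
tool_pos: [0.4946, -0.0831, 0.1922]
ee_rot: [-3.138, -0.001, 1.334]
wrist_force: [0.5, -0.8, -2.1]
width: 0.0249
finger_force: 30.0
time: 13.3
tool_pos: [0.4883, -0.0653, 0.1942]
ee_rot: [-3.142, 0.001, 1.332]
wrist_force: [1.1, -0.2, -2.6]
width: 0.0251
finger_force: 30.0
13.3 tcp [ 0.4883 -0.0653  0.1942] rpy [-180.     0.    76.3] q [-0.25 -0.04  1.54 -0.    1.64 -0.01] F [ 1.1 -0.2 -2.6] w 0.0251
```

```bash
python3 -m pendant '[[0.1,1,0,0,0,0,0],[0,0,-2,0,0,0,0],[0,0,-2,0,0,0,0],[0,0,-2,0,0,0,0],[0,0,-1.5,0,0,0,0],[0,0,-0.7,0,0,0,0],[0,0,-0.3,0,0,0,0],[0,0,0,0,0,0,0]]'; python3 -c "from h import *;obs()"
```

```text
time: 14.1
tool_pos: [0.4896, -0.0545, 0.1096]
ee_rot: [-3.141, -0.0, 1.332]
wrist_force: [-0.3, 0.8, -2.3]
width: 0.0246
finger_force: 30.0
14.1 tcp [ 0.4896 -0.0545  0.1096] rpy [-180.    -0.    76.3] q [-0.23  0.01  1.67  0.    1.47  0.01] F [-0.3  0.8 -2.3] w 0.0246
```

```bash
python3 -m pendant '[[0,0,-0.2,0,0,0,0],[0,0,-0.15,0,0,0,0],[0,0,0,0,0,0,0]]'; python3 -c "from h import *;obs()"
```

```text
time: 14.4
tool_pos: [0.49, -0.0546, 0.1065]
ee_rot: [3.14, -0.0, 1.333]
wrist_force: [1.2, 0.6, -1.1]
width: 0.025
finger_force: 30.0
14.4 tcp [ 0.49   -0.0546  0.1065] rpy [179.9  -0.   76.4] q [-0.23  0.01  1.67  0.    1.46  0.01] F [ 1.2  0.6 -1.1] w 0.025
```

```bash
python3 -m pendant '[[0,0,-0.1,0,0,0,0],[0,0,0,0,0,0,0.5],[0,0,0,0,0,0,0.5],[0,0,0.5,0,0,0,0.5],[0,0,2,0,0,0,0.5],[0,0,3,0,0,0,0.5],[0,0,3,0,0,0,0.5],[0.3,1,0,0,0,0,0.4]]'; python3 -m pendant '[[0.8,2.3,0,0,0,0,0.4],[0.9,2.7,0,0,0,0,0.4],[0.6,1.75,0,0,0,0,0.4],[0,0,0,0,0,0,0.4],[0,0,0,0,0,0,0.4]]';python3 - <<'E'
from h import *
obs();t=imaging.snapshot("top")[:,:,::-1]
cv2.imwrite("pics/g4.png",np.hstack([cv2.resize(t[190:310,225:365],(420,400)),cv2.resize(imaging.snapshot("side")[160:300,210:360,::-1],(380,400))]))
E
```

```text
time: 15.2
tool_pos: [0.495, -0.0457, 0.1956]
ee_rot: [3.131, 0.0, 1.331]
wrist_force: [0.6, -0.2, 0.4]
width: 0.0419
finger_force: 0.0
time: 15.7
tool_pos: [0.515, 0.0231, 0.1892]
ee_rot: [-3.14, 0.001, 1.334]
wrist_force: [0.1, -0.2, 0.7]
width: 0.0378
finger_force: 0.0
15.7 tcp [0.515  0.0231 0.1892] rpy [-1.799e+02  1.000e-01  7.640e+01] q [-0.06  0.02  1.5  -0.    1.63  0.17] F [ 0.1 -0.2  0.7] w 0.0378
```

View pics/g4.png

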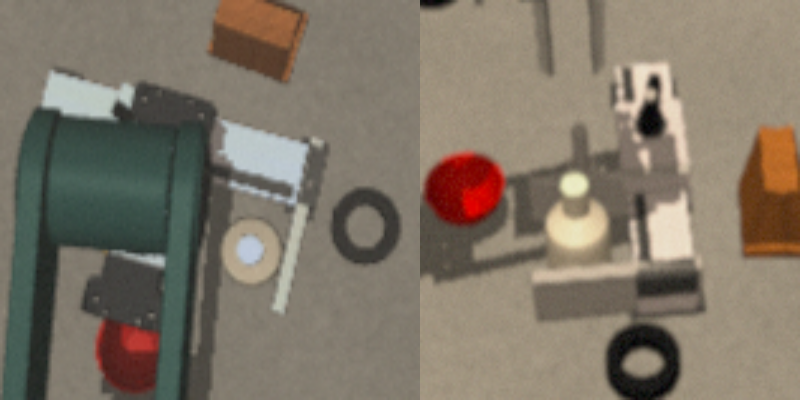

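The bottle stands upright between the jaws: top crop (250,250), side crop (577,200). Next I'll grip the post and close the jaw.

```bash
python3 -m pendant '[[0,0,-3,0,0,0,0.4],[0,0,-3,0,0,0,0.4],[0,0,-2.5,0,0,0,0.4],[0,0,-1.7,0,0,0,0.4],[0,0,-0.8,0,0,0,0.4],[0,0,0,0,0,0,0],[0,0,0,0,0,0,0],[0,0,0,0,0,0,0]]'; python3 -m pendant '[[0,0,0,0,0,0,0],[-0.07,-0.3,0,0,0,0,0],[-0.12,-0.5,0,0,0,0,0],[-0.14,-0.6,0,0,0,0,0],[-0.14,-0.6,0,0,0,0,0],[-0.12,-0.5,0,0,0,0,0],[-0.07,-0.3,0,0,0,0,0],[0,0,0,0,0,0,0]]'; python3 -c "from h import *;obs()"
```

```text
time: 16.6
tool_pos: [0.5165, 0.0227, 0.0815]
ee_rot: [3.139, -0.0, 1.332]
wrist_force: [0.9, -0.1, -0.1]
width: 0.0167
finger_force: 1.3
time: 17.4
tool_pos: [0.5103, -0.0061, 0.0815]
ee_rot: [3.137, 0.0, 1.332]
wrist_force: [4.8, -0.4, 4.9]
width: 0.0154
finger_force: 30.0
17.4 tcp [ 0.5103 -0.0061  0.0815] rpy [179.8   0.   76.3] q [-0.12  0.06  1.67 -0.    1.41  0.12] F [ 4.8 -0.4  4.9] w 0.0154
```

```bash
for i in 1; do python3 -m pendant '[[-0.07,-0.3,0,0,0,0,0],[-0.05,-0.2,0,0,0,0,0],[0,0,0,0,0,0,0]]'; python3 -c "from h import *;obs()"; python3 -m pendant '[[-0.03,-0.15,0,0,0,0,0],[0,0,0,0,0,0,0]]'; python3 -c "from h import *;obs()"; python3 -m pendant '[[-0.03,-0.15,0,0,0,0,0],[0,0,0,0,0,0,0]]'; python3 -c "from h import *;obs()"; done | grep tcp
```

```text
17.7 tcp [ 0.5092 -0.0106  0.0815] rpy [179.7  -0.   76.3] q [-0.13  0.06  1.67 -0.    1.41  0.11] F [ 5.6 -0.6  4.9] w 0.0152
17.9 tcp [ 0.5089 -0.0119  0.0815] rpy [179.7  -0.   76.4] q [-0.13  0.06  1.67  0.    1.41  0.1 ] F [6.1 0.2 5.6] w 0.0154
18.1 tcp [ 0.5086 -0.0132  0.0815] rpy [179.8  -0.   76.4] q [-0.14  0.06  1.67  0.    1.41  0.1 ] F [4.4 1.1 4.9] w 0.0155
```

```bash
for i in 1; do python3 -m pendant '[[-0.03,-0.15,0,0,0,0,0],[0,0,0,0,0,0,0]]'; python3 -c "from h import *;obs()"; python3 -m pendant '[[-0.03,-0.15,0,0,0,0,0],[0,0,0,0,0,0,0]]'; python3 -c "from h import *;obs()"; done | grep tcp
```

```text
18.3 tcp [ 0.5086 -0.0133  0.0815] rpy [179.8  -0.2  76.4] q [-0.14  0.06  1.67  0.    1.4   0.1 ] F [5.3 3.8 5.3] w 0.0156
18.5 tcp [ 0.5085 -0.0134  0.0815] rpy [179.8  -0.4  76.4] q [-0.14  0.06  1.67  0.01  1.4   0.09] F [6.4 7.7 4.6] w 0.0155
```

Force builds up while the jaw stands still, so both jaws touch the bottle. Now back to the knob.

```bash
python3 -m pendant '[[0,0,0,0,0,0,0.4],[0,0,0,0,0,0,0.4],[0,0,1,0,0,0,0.4],[0,0,2.5,0,0,0,0.4],[0,0,3,0,0,-4,0.5],[2,0.8,1,0,0,-4,0.5],[3.5,1.2,0,0,0,-4,0.5],[2.95,1,0,0,0,-3.5,0.5]]'; python3 -m pendant '[[0,0,0,0,0,0,0.5],[0,0,0,0,0,0,0.5]]'; python3 -c "from h import *;obs()"
```

```text
time: 19.3
tool_pos: [0.5917, 0.0139, 0.1561]
ee_rot: [3.141, 0.0, 1.059]
wrist_force: [0.0, -1.0, 0.1]
width: 0.0471
finger_force: 0.0
time: 19.5
tool_pos: [0.5902, 0.0138, 0.1542]
ee_rot: [-3.139, 0.002, 1.063]
wrist_force: [0.2, -0.5, -0.3]
width: 0.047
finger_force: 0.0
19.5 tcp [0.5902 0.0138 0.1542] rpy [-1.799e+02  1.000e-01  6.090e+01] q [-0.07  0.2   1.37 -0.    1.58  0.44] F [ 0.2 -0.5 -0.3] w 0.047
```

```bash
python3 -m pendant '[[0.3,0.25,-2,0,0,0,0.5],[0,0,-2.5,0,0,0,0.5],[0,0,-2,0,0,0,0.5],[0,0,-1,0,0,0,0.5],[0,0,-0.6,0,0,0,0.5],[0,0,0,0,0,0,0],[0,0,0,0,0,0,0],[0,0,0,0,0,0,0]]'; python3 -m pendant '[[0,0,0,0,0,0,0]]'; python3 -c "from h import *;print(obs()['wrist_torque'])"
```

```text
time: 20.3
tool_pos: [0.5922, 0.0176, 0.075]
ee_rot: [-3.137, -0.0, 1.063]
wrist_force: [-4.0, 1.3, 4.6]
width: 0.0265
finger_force: 29.9
time: 20.4
tool_pos: [0.5922, 0.0176, 0.0751]
ee_rot: [-3.137, 0.0, 1.063]
wrist_force: [-5.6, 2.1, 4.2]
width: 0.026
finger_force: 30.0
20.4 tcp [0.5922 0.0176 0.0751] rpy [-179.8    0.    60.9] q [-0.07  0.25  1.47  0.    1.43  0.44] F [-5.6  2.1  4.2] w 0.026
[0.39205915 1.28758366 0.00416172]
```

```bash
python3 -m pendant '[[0,0,0,0,0,-6,0],[0,0,0,0,0,-6,0],[0,0,0,0,0,-6,0],[0,0,0,0,0,-6,0],[0,0,0,0,0,-6,0],[0,0,0,0,0,-6,0],[0,0,0,0,0,-6,0],[0,0,0,0,0,-6,0]]' | head -2; python3 -c "from h import *;print(obs()['wrist_torque'])";  python3 -m pendant '[[0,0,0,0,0,-5,0],[0,0,0,0,0,-5,0],[0,0,0,0,0,-5,0]]' | head -1;python3 -c "from h import *;print(obs()['wrist_torque'])"; python3 -m pendant '[[0,0,0,0,0,-5,0],[0,0,0,0,0,-5,0]]' | head -1;python3 -c "from h import *;print(obs()['wrist_torque'])"; python3 -m pendant '[[0,0,0,0,0,-5,0],[0,0,0,0,0,0,0]]' | head -1;python3 -c "from h import *;print(obs()['wrist_torque'])"
```

```text
time: 21.2
tool_pos: [0.5908, 0.0195, 0.075]
21.2 tcp [0.5908 0.0195 0.075 ] rpy [-179.6    0.3   12.7] q [-0.07  0.25  1.47  0.    1.43  1.28] F [-9.2  6.6  6.4] w 0.0258
[1.34613513 1.93250667 0.12613978]
time: 21.5
21.5 tcp [0.5907 0.0203 0.075 ] rpy [-179.6    0.4   -2.2] q [-0.07  0.25  1.47  0.01  1.43  1.54] F [-9.6  7.3  6.6] w 0.0263
[1.58674209 1.93397603 0.16296865]
time: 21.7
21.7 tcp [0.5908 0.0208 0.0751] rpy [-179.7    0.5  -12.2] q [-0.06  0.25  1.47  0.01  1.43  1.72] F [-8.3  8.   6.2] w 0.0263
[1.71237358 1.90307323 0.16249579]
time: 21.9
21.9 tcp [0.5909 0.021  0.0751] rpy [-179.7    0.5  -17. ] q [-0.06  0.25  1.47  0.01  1.43  1.8 ] F [-9.3  9.   5.8] w 0.0255
[1.80726226 1.87865644 0.36116629]
```

```bash
python3 -m pendant '[[0,0,0,0,0,-4,0],[0,0,0,0,0,0,0]]' | head -1;python3 -c "from h import *;print(obs()['wrist_torque'])"; python3 -m pendant '[[0,0,0,0,0,-4,0],[0,0,0,0,0,0,0]]' | head -1;python3 -c "from h import *;print(obs()['wrist_torque'])"; python3 -m pendant '[[0,0,0,0,0,-4,0],[0,0,0,0,0,0,0]]' | head -1;python3 -c "from h import *;print(obs()['wrist_torque'])"
```

```text
time: 22.1
22.1 tcp [0.592  0.0208 0.0751] rpy [-179.7    0.4  -21.1] q [-0.06  0.25  1.47  0.01  1.43  1.87] F [-6.5  7.9  4.7] w 0.026
[1.71481449 1.319245   0.15293301]
time: 22.3
22.3 tcp [0.593  0.0204 0.0752] rpy [-179.7    0.2  -25.1] q [-0.06  0.25  1.47  0.01  1.43  1.94] F [-3.5  6.6  2.4] w 0.0259
[1.62192555 0.82995909 0.04284824]
time: 22.5
22.5 tcp [0.5939 0.02   0.0752] rpy [-1.797e+02  1.000e-01 -2.910e+01] q [-0.07  0.25  1.47  0.01  1.42  2.01] F [-0.5  6.8  1.4] w 0.0261
[ 1.42969182  0.32789508 -0.07456926]
```

```bash
python3 -m pendant '[[0,0,0,0,0,0,0.5],[0,0,0,0,0,0,0.5],[0,0,2,0,0,0,0.5],[0,0,4,0,0,0,0.5],[0,0,4,0,0,0,0.5],[0,-2,1.5,0,0,0,0.5],[0,-4,0,0,0,0,0.5],[0,-4.5,0,0,0,0,0.5]]'|head -1; python3 -m pendant '[[0,-4.5,0,0,0,0,0.5],[0,-4.5,0,0,0,0,0.5],[0,-4.5,0,0,0,0,0.5],[0,-4.5,0,0,0,0,0.5],[0,-4.5,0,0,0,0,0.5],[0,-4.5,0,0,0,0,0.5],[0,-3,0,0,0,0,0.5],[0,0,0,0,0,0,0.5]]'|head -2;python3 - <<'E'
from h import *
obs();t=imaging.snapshot("top")[:,:,::-1];cv2.imwrite("pics/top5.png",t)
cv2.imwrite("pics/g5.png",np.hstack([cv2.resize(t[190:310,225:365],(420,400),interpolation=2),cv2.resize(imaging.snapshot("side")[160:300,210:360,::-1],(380,400),interpolation=2)]))
E
```

```text
time: 23.3
time: 24.1
tool_pos: [0.5923, -0.3938, 0.1881]
24.1 tcp [ 0.5923 -0.3938  0.1881] rpy [179.9  -0.  -29.5] q [-0.67  0.46  0.96 -0.    1.72  1.42] F [ 0.2 -0.4 -0.6] w 0.0472
```

View pics/g5.png

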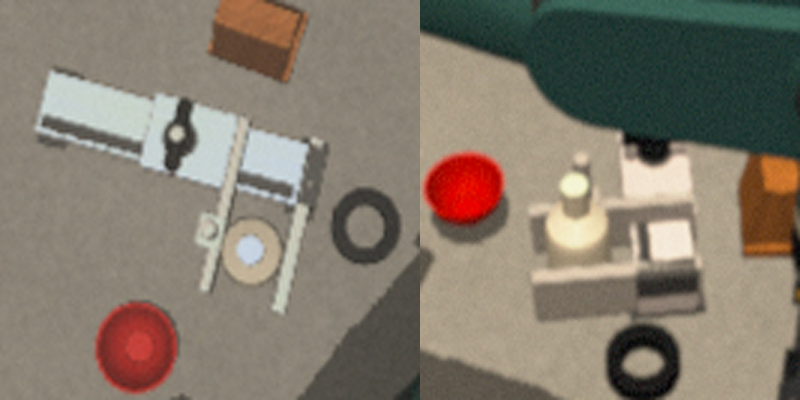

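The bottle is upright between the jaws, at top crop (250,250), and the wing runs from (185,100) to (172,168), close to square. I'll measure the wing angle and gap from the pixels.

```bash
python3 - <<'E'
from h import *
p=[.60008,.04613,-.2329]; c,s=np.cos(p[2]),np.sin(p[2])
W=lambda gx,gy,z:(p[0]+c*gx-s*gy,p[1]+s*gx+c*gy,z)
def rect(im,z):  # rectify plane z: 0.5 mm per px, rows gx .06..-.14, cols gy +.13..-.2
    q=[(.06,.13),(.06,-.2),(-.14,-.2),(-.14,.13)]
    src=np.float32([proj("top",W(a,b,z)) for a,b in q]); dst=np.float32([(0,0),(660,0),(660,400),(0,400)])
    return cv2.warpPerspective(im,cv2.getPerspectiveTransform(src,dst),(660,400),flags=cv2.INTER_CUBIC)
for f,g in(("top0",.0475),("top5",.065)):
    r=rect(cv2.imread(f"pics/{f}.png"),.091); col=(.13-(g-.095))*2000; 
    roi=cv2.cvtColor(r,6)[45:195,int(col)-70:int(col)+70]
    m=cv2.morphologyEx((roi<90).astype(np.uint8),cv2.MORPH_OPEN,np.ones((3,3)))
    n,l,st,_=cv2.connectedComponentsWithStats(m); k=1+np.argmax(st[1:,4]); ys,xs=np.where(l==k)
    vx,vy,x0,y0=cv2.fitLine(np.column_stack([xs,ys]).astype(np.float32),cv2.DIST_L2,0,.01,.01).ravel()
    print(f,"wing angle",np.degrees(np.arctan2(-vx*np.sign(-vy),abs(vy))),"centre gy",.13-(x0+int(col)-70)/2000,len(xs), "span",ys.min(),ys.max())
    cv2.imwrite(f"pics/r_{f}.png",roi)
r=rect(cv2.imread("pics/top5.png"),.055); row=cv2.cvtColor(r,6)[270:311].astype(float)
for g in(.085,.125):
    i=int((.06+g)*2000); print(g,[(round(130-j/2),int(r[i-4:i+5,j:j+4].mean())) for j in range(400,610,4)])
cv2.imwrite("pics/r.png",r[200:400,360:660].repeat(2,0).repeat(2,1))
E
```

```text
top0 wing angle 4.599378 centre gy -0.049784735 4009 span 12 144
top5 wing angle 1.217219 centre gy -0.03107658 3781 span 12 144
0.085 [(-70, 191), (-72, 192), (-74, 190), (-76, 186), (-78, 176), (-80, 172), (-82, 178), (-84, 184), (-86, 193), (-88, 196), (-90, 181), (-92, 157), (-94, 142), (-96, 150), (-98, 166), (-100, 169), (-102, 168), (-104, 167), (-106, 172), (-108, 184), (-110, 200), (-112, 210), (-114, 212), (-116, 212), (-118, 212), (-120, 212), (-122, 212), (-124, 212), (-126, 211), (-128, 211), (-130, 212), (-132, 207), (-134, 186), (-136, 164), (-138, 166), (-140, 173), (-142, 172), (-144, 172), (-146, 173), (-148, 173), (-150, 167), (-152, 143), (-154, 114), (-156, 123), (-158, 162), (-160, 189), (-162, 197), (-164, 194), (-166, 190), (-168, 172), (-170, 144), (-172, 129), (-174, 128)]
0.125 [(-70, 131), (-72, 130), (-74, 129), (-76, 124), (-78, 125), (-80, 140), (-82, 170), (-84, 194), (-86, 197), (-88, 190), (-90, 165), (-92, 118), (-94, 95), (-96, 113), (-98, 125), (-100, 128), (-102, 130), (-104, 130), (-106, 130), (-108, 129), (-110, 128), (-112, 130), (-114, 132), (-116, 131), (-118, 130), (-120, 132), (-122, 134), (-124, 133), (-126, 133), (-128, 132), (-130, 133), (-132, 133), (-134, 132), (-136, 131), (-138, 131), (-140, 131), (-142, 131), (-144, 131), (-146, 131), (-148, 132), (-150, 132), (-152, 132), (-154, 133), (-156, 149), (-158, 177), (-160, 196), (-162, 198), (-164, 198), (-166, 192), (-168, 175), (-170, 139), (-172, 116), (-174, 124)]
```

View pics/r.png

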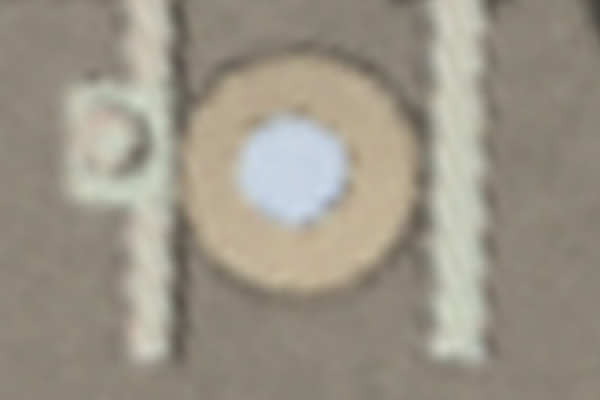

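The measurements agree with a finished job:
- **Wing:** within about 1° of square, after the torque rose to 0.36 N m at the stop.
- **Gap:** about 64.5 mm for a 64 mm bottle. The jaw stopped dead under about 8 N, and the knob was pressed in the closing direction while it tightened.
- **Other models:** the bowl, ring and wedge are where they were.

I'll hand it in.

```bash
python3 -c "from bench import robot;print(robot.close_job())"
```

```text
the job is handed in; nothing more can be done
None
```

I handed the job in at about 24 s of the 72 s allowed: the white bottle stands upright between the closed jaws, and the knob is turned back to within about 1° of fully tight. The jaws' contact was judged from the push force and the roughly 64.5 mm gap, and the other models were not touched.

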